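# Slide the tall crate home and bar it in

## Task

Slide the tall wooden crate along the bench into the steel parking bay until it sits square against the bay's back stop, pushing it with the fingers low at its base so that it stays upright. Then push the bay's swinging bar shut behind it, all the way. Do not grip or lift the crate or the bar, and leave the other things on the bench where they are.

Things in the scene. Friction and masses are not known exactly. Their poses are not given: they have to be found in the camera images.
- crate: tall heavy plywood crate (1.1-1.7 kg), loose on the bench before the bay. Base board 128 (x) x 150 (y) x 22 mm flat on the bench; centred on it the box 92 x 132 mm (battens +3 mm a side), so the base stands out 15 to 18 mm at front and back; 223 mm tall. Origin: centre of underside, z up, +x roughly into the bay; push its -x side, nearer the robot. Pushed higher than about 90 mm it may tip.
- bay: low steel parking bay fixed on the bench, open towards the robot, no floor plate. Origin: the point on the bench where the crate's origin lies when home; +x into the bay, y to the left, z up. Side guides 28 mm high, inner faces at y = +/-82 mm (7 mm beside the base board) from x = -26 to +64 mm, flaring out to y = +/-98 mm at x = -69 mm. Keeper for the bar's end at x = -63, y = -113 mm, 34 mm high.
- bay_stop (a point): middle of the bay's back stop on its face towards the robot, at x = +64 mm in the bay's frame, 30 mm up; the stop is 60 mm high and 200 mm wide. A crate that is home has the far edge of its base board against this face.
- bar (a joint): swinging bar of the bay, turning level about an upright pivot at the left of the mouth, in rad: 0 = shut (hard stop), across the mouth along the bay's -y, 6 mm before a crate that is home; at 1.57 it points along the bay's -x, to the robot; up to 2.6 it points ever more out to the left. Starts at 1.8 to 2.4. Stays where left; about 1.5 N at 100 mm from the pivot moves it.
- bar_pivot (a point): the bar's pivot axis at the bar's mid-height, 25 mm above the bench; it lies at x = -76, y = +125 mm in the bay's frame. The pivot post is 44 mm high and 30 mm across at the bar's eye.
- bar_mid (a point): middle of the bar's length and section, 112.5 mm from the pivot. The bar is 225 mm long from the pivot, 12 mm thick, 22 mm high, from 14 to 36 mm above the bench; its frame turns with it: -y along the bar to its free end, +x the way it moves when closing (the bay's axes when shut).
- bar_end (a point): centre of the bar's free end, 225 mm from the pivot.
- spray: bystander: upright spray can, 52 mm diameter, 165 mm tall; origin at the centre of its underside
- jar: bystander: upright glass jar, 64 mm diameter, 85 mm tall; origin at the centre of its underside
- carton: bystander: small retail carton, 60 x 100 x 75 mm; origin at the centre of its underside
- tape: bystander: roll of tape lying flat, 90 mm outside diameter, 24 mm high; origin at the centre of its underside
- driver: bystander: screwdriver lying on the bench; origin near its middle, x axis along it towards the tip
- spanner: bystander: spanner lying on the bench; origin near its middle, x axis along it
- brush: bystander: hand brush lying on the bench; origin near its middle, x axis along it
Not all that is in view belongs to the job. Leave any orange or turquoise look-alike of the crate alone.

How it is judged (in metres and radians):
On the way, in this order (a step that is already met when the one before it is completed fails the run):
1. the crate stands home in the bay against the back stop, square and upright, with the bar still open (x of crate in the frame of bay between -0.005 and 0.006 m and y of crate in the frame of bay between -0.014 and 0.014 m and angle between the x axis of crate and the x axis of bay, either way round below 0.06 rad and angle between crate's own z axis and vertical below 0.05 rad and value of joint bar above 0.3 rad), for 0.2 s.
2. the bar is shut behind it (x of crate in the frame of bay between -0.005 and 0.006 m and y of crate in the frame of bay between -0.014 and 0.014 m and angle between the x axis of crate and the x axis of bay, either way round below 0.06 rad and angle between crate's own z axis and vertical below 0.05 rad and value of joint bar below 0.06 rad), for 0.2 s.
At the end, for the whole second after the job is handed in: The crate stands at rest in the bay within 5 mm of the back stop, within 14 mm of the bay's centre line and square to it within 0.06 rad (3.4 degrees), upright, and the bar is shut within 0.06 rad (all of step 2 and linear speed of crate below 0.01 m/s and velocity of joint bar below 0.05 rad/s); the robot touches nothing.
It fails at once if the crate tips by more than 0.12 rad (7 degrees) (angle between crate's own z axis and vertical above 0.12 rad).
It fails at once if the crate is lifted more than 12 mm off the bench (height (world z) of crate above 0.012 m).
It fails at once if the bar is pinched between the fingers (contact force between the fingers and bar above 1 N and x of the grasp point in the frame of bar_mid between -0.012 and 0.012 m and y of the grasp point in the frame of bar_mid between -0.12 and 0.1 m and height (world z) of the grasp point below 0.046 m).
It fails at once if another thing on the bench is moved by more than 30 mm (distance of any of spray, jar, carton, tape, driver, spanner, brush from where it was at the start of the episode above 0.03 m).
It also fails if it takes over 64 s, if anything falls off the work surface, if the arm or the gripper's body presses on something with over 40 N, if the wrist force passes 120 N, or if a joint passes its speed limit or range.

## Robot

A 6-joint arm with a two-finger parallel gripper is mounted at the origin on the work surface. World frame = base frame: x ahead of the robot, y to its left, z up, the work surface at z = 0. Lengths are in m, angles in degrees, forces in N, time in s.
With the tool pointing down it reaches from about 0.3 to 0.875 m from the base axis. Payload 6.4 kg.
Tool frame: the origin (TCP) lies midway between the tips of the shut fingers; the grasp point (between the pads) lies 19 mm behind it; z points along the fingers, y is the line along which they close (so a half turn about z gives the same grasp; the last joint's range is limited). The gripper opens to 88 mm and grips with 3 to 60 N. Pads are 18 mm wide; open, the fingers measure 123 mm over their backs; the gripper's body (75 mm by 187 mm) begins 45 mm behind the grasp point.
Start: joints at [62.664, 10.359, 92.074, -0, 77.567, -11.82], TCP at [0.154, 0.554, 0.207] pointing down, gripper open.
Joint ranges: [-171.53, 171.53], [-51.25, 118.39], [17.06, 147.69], [-65.23, 245.23], [0, 150.52], [-178.68, 178.68]. Speed limits (degrees/s): [147.25, 147.25, 172.46, 180, 180, 180].

## Interface

Orientations are given as a 3x3 rotation matrix whose columns are the frame's x, y, z axes.
In Python, from station import bot, cams, silhouettes gives the robot as it stands.
- The arm moves only by the tool send_rows, never from a script. Its argument "targets" is a list of rows, each a list of 7 numbers: the shift along the world's x, y, z scaled (see below), then the turn, a rotation vector about the world's x, y, z scaled (see below), then the opening, from 0 (shut) to 1 (fully open). In form: [[dx, dy, dz, wx, wy, wz, fingers], ...]. A call has 1 to 8 rows; each row is the pose to reach, as a shift and turn from the pose commanded when the call began; what a row does not reach only later rows make up. The controller multiplies each number of a shift by 0.15 m and each number of a turn by 30 degrees. A row lasts 1/8 s, in which the tool goes at most 62.5 mm and 10.7 degrees, less where a joint would pass 70% of its speed; a pose out of reach is approached as far as the arm can. A call with a number of a shift or a turn outside -1 to 1 is refused whole. A call with a gripper value outside its range is refused whole. The fingers move at their own pace and stop on an object; the grip force is fixed at half the most. Time passes only in rows, so rows that repeat a pose let the fingers close. It gives the time, the measured TCP pose, the force, the opening and the grip force at its end, in the units of the state.
- bot.read_state(): the state, without advancing time (a new reading comes with each control period).
- cams.camera(name): name is "scene" or "top" or "wrist"; returns (picture, depth): 480x640x3 uint8, blue, green, red; 480x640 float32, m along the optical axis (not along the pixel's ray), 0 where there is no reading.
- cams.camera_model(name): a dict with "fx", "fy", "cx", "cy" (pixels), "position" and "rotation" of the camera in the world. Camera axes: x right, y down, z forward; pixel columns grow to the right and rows downward; lengths in m; the calibration is good to about 2 mm. A picture is of the moment at which its call begins: read the wrist's pose just before it. camera_model takes no time and is no camera call; for the wrist camera it gives the pose at the moment of the call.
- bot.hand_in(): hands the job in; it is judged then, once.
Trained networks look in the newest picture that a camera, given by its name, has taken for a name from the list of things; names that differ only in an ending like _2 or _b are one class to them, and where a whole thing is asked for, a point or a joint stands for the part that bears it (a point fixed in the world has none). Each returns a list of dicts, best first, with "conf" (0 to 1); they miss things now and then, are a little off and sometimes report something else, mostly with a low value. They report only what shows in the picture. A call takes as long as a camera call. They do not tell look-alikes from the thing itself.
- silhouettes(camera, name): "mask" (480x640 bool, what is visible of it) and "uv" ([column, row] in pixels, amid what is visible of it).
The state is a dict: "time_s": time; "q": joint angles; "qd": joint speeds; "tau": joint torques, N m; "ee_pos": TCP position; "tool_rot": TCP orientation; "contact_force": force on the tool from outside, world axes, zero at the start; "ft_torque": the same for the moment, N m; "width": finger opening in m; "grasp_force": force on a finger pad.
Only numpy, scipy, OpenCV 4.12 (cv2) and the standard library are available. Lean on these libraries where they do the work, as an engineer would, in place of code of your own. Each camera call takes 0.05 s, during which the arm holds its last target. There are 200 camera calls.

## Working session

There is one attempt and no reset: what is moved stays moved. The work goes in short steps, Python scripts to look and compute and a tool call to move; the robot and the scene stay as the last step left them, time stands still between calls to the robot, and variables do not carry over. Pictures are saved under pics/ and viewed, at most 10 in all, crops included, and the job is handed in when it is done.

Besides the shell and the picture viewer there is one more tool, called after ">>>" by a JSON object that holds its "api" and its "payload". send_rows: Moves the arm, as the interface text tells. Shifts and turns lie within -1 to 1; 1 stands for 0.15 m of shift or 30 degrees of turn. Its arguments: {"type":"object","properties":{"targets":{"type":"array"}},"required":["targets"]}

```bash
mkdir -p pics; ls
python3 - <<'E'
from station import bot,cams,silhouettes
import cv2,numpy as np
for c in ["scene","top"]:
    p,d=cams.camera(c); cv2.imwrite(f"pics/{c}0.png",p); np.save(f"{c}0_d.npy",d)
    m=cams.camera_model(c); print(c,m)
    for n in ["crate","bay","bar"]:
        for r in silhouettes(c,n)[:4]: print(n,r["conf"],r["uv"],r["mask"].sum())
s=bot.read_state(); print(s["time_s"],s["ee_pos"],s["tool_rot"],s["width"],s["contact_force"])
E
```

```text
pics
scene {'fx': 521.3345350971904, 'fy': 521.3345350971904, 'cx': 322.1194690110124, 'cy': 244.682859779285, 'position': array([ 1.26923844, -0.50370356,  0.65320442]), 'rotation': array([[ 0.56688673,  0.43502271, -0.69956749],
       [ 0.82345256, -0.32374157,  0.46595846],
       [-0.02377657, -0.84020631, -0.54174536]])}
crate 0.96 [343.0, 225.2] 9698
crate 0.87 [138.9, 210.9] 8576
crate 0.84 [392.7, 143.7] 4697
bay 0.85 [416.6, 304.6] 4824
bar 0.83 [410.1, 231.1] 367
bar 0.26 [160.1, 324.4] 879
top {'fx': 501.6960943239808, 'fy': 501.6960943239808, 'cx': 323.8130985610511, 'cy': 243.5734524615051, 'position': array([ 0.30843934, -0.00715019,  1.13419835]), 'rotation': array([[ 0.00349828, -0.98530384,  0.17077504],
       [-0.99994243, -0.00171435,  0.01059239],
       [-0.01014395, -0.17080226, -0.98525311]])}
crate 0.98 [299.3, 224.5] 5433
crate 0.89 [478.7, 369.9] 6714
crate 0.74 [398.5, 153.4] 1072
crate 0.62 [140.5, 336.2] 7101
bay 0.9 [269.9, 148.1] 3009
bar 0.41 [204.4, 149.2] 1669
0.4 [0.15376574 0.55397966 0.20675158] [[-9.63550110e-01  2.67527881e-01 -1.38101065e-04]
 [ 2.67527911e-01  9.63550070e-01 -2.81585291e-04]
 [ 5.77353746e-05 -3.08267428e-04 -9.99999951e-01]] 0.08851767206388084 [ 0.71439436  0.31497376 -0.80789854]
```

View pics/top0.png

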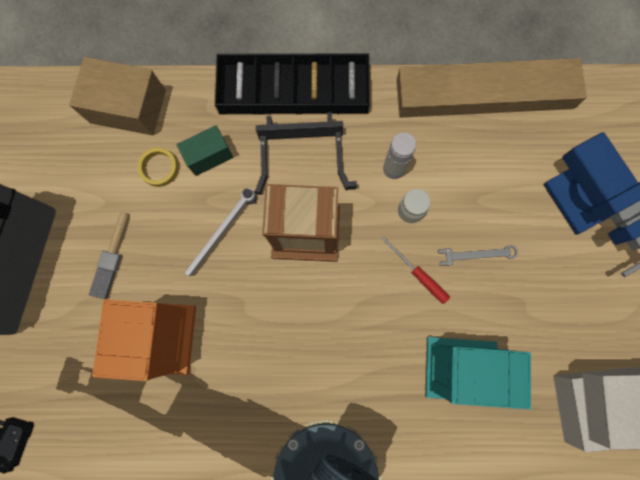

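View pics/scene0.png

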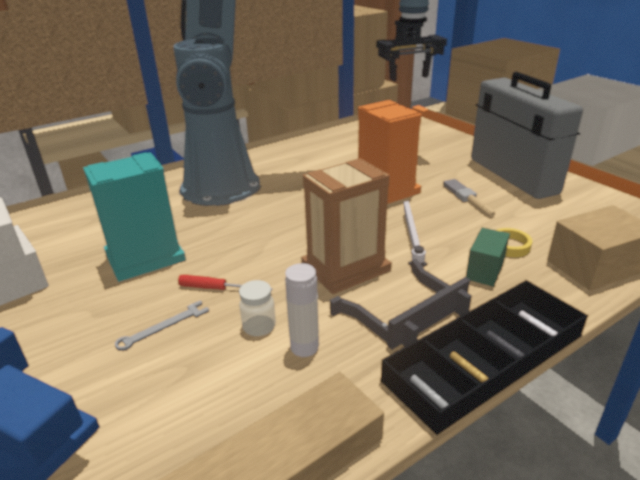

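The candidates in the top view are:
- Plywood crate at (299,224), in front of the steel bay. Its bare wood fits the description.
- Orange look-alike at (145,340).
- Turquoise look-alike at (479,371).

The bar runs from (250,195) to (188,272). I'll measure these and confirm with a crop.

```bash
cat > h.py <<'E'
from station import bot,cams,silhouettes
import cv2,numpy as np
def cloud(c,d):
    m=cams.camera_model(c); v,u=np.mgrid[:480,:640]
    P=np.stack([(u-m["cx"])/m["fx"]*d,(v-m["cy"])/m["fy"]*d,d],-1)
    W=P@m["rotation"].T+m["position"]; W[d==0]=np.nan
    return W
def rect(P):
    (c,wh,a)=cv2.minAreaRect((P[:,:2]*1000).astype(np.float32)); return np.round(c,1),np.round(wh,1),round(a,2)
def px(c,p):
    m=cams.camera_model(c); q=(np.asarray(p)-m["position"])@m["rotation"]
    return q[0]/q[2]*m["fx"]+m["cx"],q[1]/q[2]*m["fy"]+m["cy"]
E
python3 - <<'E'
from h import *
for c,box in [("top",(180,100,370,285)),("scene",(290,150,480,350))]:
    W=cloud(c,np.load(c+"0_d.npy")); x0,y0,x1,y1=box
    R=W[y0:y1,x0:x1].reshape(-1,3); R=R[~np.isnan(R[:,0])]
    z=R[:,2]; print(c,"bench z",np.round(np.percentile(z,[10,30]),4))
    for n,a,b in [("cratetop",.213,.235),("stop",.052,.068)]:
        S=R[(z>a)&(z<b)]; S=S[S[:,0]<0.85]; print(n,len(S),rect(S),S.mean(0).round(4), S.min(0).round(3),S.max(0).round(3))
W=cloud("top",np.load("top0_d.npy"))
for n,b in [("bar",(183,186,258,278)),("base front",(262,246,345,265)),("stop",(254,112,346,142)),("gL",(252,142,272,192)),("gR",(332,142,360,190))]:
    R=W[b[1]:b[3],b[0]:b[2]].reshape(-1,3); R=R[R[:,2]>0.012]
    print(n,rect(R),np.percentile(R[:,2],[10,50,90]).round(3))
    if n=="bar":
        S=R[R[:,2]>0.025]; l=cv2.fitLine(S[:,:2].astype(np.float32),cv2.DIST_HUBER,0,.01,.01).ravel();print(l, S[S[:,0].argmax()],S[S[:,0].argmin()])
p=cv2.imread("pics/top0.png")[100:290,170:420]
cv2.imwrite("pics/crop.png",cv2.resize(p,None,fx=3,fy=3,interpolation=cv2.INTER_CUBIC))
E
```

```text
top bench z [-0.0014  0.0006]
cratetop 3807 (array([530.2,  47.9]), array([138.3,  99.2]), 87.5) [0.5287 0.0477 0.222 ] [ 0.478 -0.022  0.213] [0.582 0.118 0.229]
stop 936 (array([681.9, 120.1]), array([359.8, 383.7]), 76.88) [0.737  0.0886 0.0592] [ 0.478 -0.098  0.052] [0.829 0.309 0.068]
scene bench z [-0.0007  0.0009]
cratetop 1873 (array([530.8,  47.5]), array([141., 105.]), 86.41) [0.5387 0.0408 0.2207] [ 0.474 -0.024  0.213] [0.585 0.119 0.226]
stop 1750 (array([560.3, 144.8]), array([349.8, 636.7]), 50.37) [0.6625 0.0551 0.0595] [ 0.353 -0.184  0.052] [0.825 0.404 0.068]
bar (array([531.3, 232.9]), array([ 29.2, 253.2]), 56.63) [0.023 0.036 0.041]
[ 0.81081945 -0.58529633  0.5643357   0.21110967] [0.63398577 0.16051974 0.02640782] [0.42811356 0.30633619 0.03468285]
base front (array([479.7,  49.3]), array([148.3,  33.1]), 89.87) [0.02  0.025 0.082]
stop (array([780.7,  64. ]), array([216.6,  80. ]), 89.88) [0.02  0.05  0.062]
gL (array([647.8, 147.2]), array([179.2,  53.8]), 13.99) [0.023 0.029 0.221]
gR (array([653. , -43.2]), array([ 51.8, 171.3]), 86.39) [0.023 0.029 0.036]
```

View pics/crop.png

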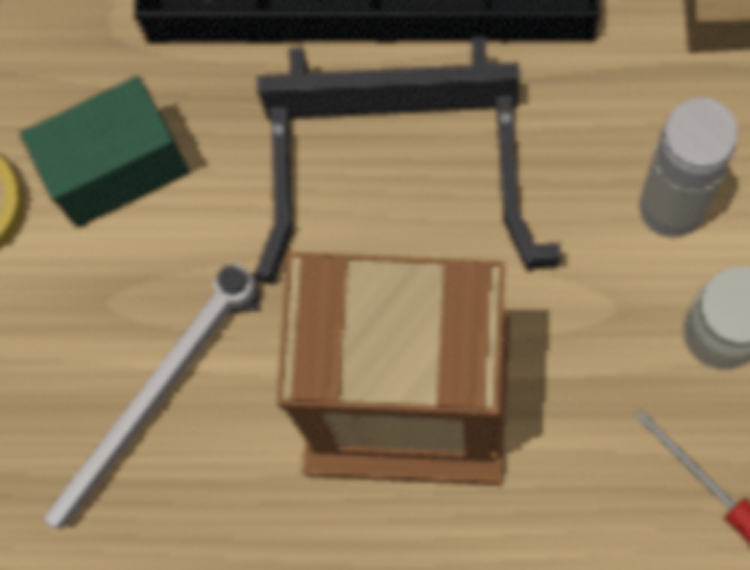

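The crop shows the bare plywood crate directly before the bay (crop 395,365), with the bar pivoted at crop (235,283). Next I'll fit the bay pose more precisely.

Run:
```python
from h import *
W=cloud("top",np.load("top0_d.npy"))
def fit(S): 
    l=cv2.fitLine(S[:,:2].astype(np.float32),cv2.DIST_HUBER,0,.005,.005).ravel(); return l.round(4), np.degrees(np.arctan2(l[1],l[0])).round(2)
for c in ("top","scene"):
    W=cloud(c,np.load(c+"0_d.npy")).reshape(-1,3)
    W=W[~np.isnan(W[:,0])]; x,y,z=W.T
    I=(x>.66)&(x<.83)&(y>-.09)&(y<.19)
    t=I&(x>.72)&(z>.056)&(z<.066); print(c,"stop top",t.sum(),fit(W[t]),W[t].min(0).round(3),W[t].max(0).round(3))
    f=I&(x>.72)&(x<.80)&(z>.012)&(z<.05)&(y>-.02)&(y<.12); print("stop face",f.sum(),fit(W[f]),W[f].mean(0).round(4)) if f.sum()>9 else 0
    for n,a,b in (("L",.11,.17),("R",-.08,-.01)):
        g=(x>.66)&(x<.73)&(y>a)&(y<b)&(z>.022)&(z<.032); print(n,g.sum(),fit(W[g]),W[g].mean(0).round(4)) if g.sum()>9 else 0
    pv=(x>.58)&(x<.68)&(y>.14)&(y<.22)&(z>.039)&(z<.05); print("pivot",pv.sum(),rect(W[pv])) if pv.sum()>4 else 0
    k=(x>.58)&(x<.68)&(y>-.1)&(y<-.03)&(z>.029)&(z<.04); print("keeper",k.sum(),rect(W[k])) if k.sum()>4 else 0
    b=(x>.44)&(x<.60)&(y>.16)&(y<.32)&(z>.031)&(z<.04); print("bar",b.sum(),fit(W[b]))
    cr=(x>.4)&(x<.6)&(y>-.06)&(y<.15)&(z>.212)&(z<.235); print("crate",rect(W[cr]))
    fr=(x>.4)&(x<.49)&(y>-.06)&(y<.15)&(z>.015)&(z<.028); print("base",fr.sum(),rect(W[fr])) if fr.sum()>5 else 0
    ff=(x>.44)&(x<.52)&(y>-.01)&(y<.11)&(z>.05)&(z<.19); print("front face",ff.sum(),fit(W[ff]),W[ff].mean(0).round(4)) if ff.sum()>5 else 0
```

```text
top stop top 573 (array([ 0.0523, -0.9986,  0.7667,  0.0453], dtype=float32), np.float32(-87.0)) [ 0.754 -0.036  0.056] [0.822 0.162 0.066]
stop face 396 (array([ 0.0561, -0.9984,  0.7598,  0.0661], dtype=float32), np.float32(-86.78)) [0.7613 0.0492 0.0317]
L 154 (array([0.9988, 0.0483, 0.7037, 0.1467], dtype=float32), np.float32(2.77)) [0.6964 0.1464 0.0282]
R 150 (array([ 0.9961,  0.0884,  0.6944, -0.0297], dtype=float32), np.float32(5.07)) [ 0.6944 -0.0297  0.0285]
pivot 88 (array([603.3, 189.5]), array([23.2, 49.2]), 43.93)
keeper 101 (array([649.8, -43.7]), array([56.7, 27.1]), 43.53)
bar 481 (array([ 0.81  , -0.5864,  0.5134,  0.249 ], dtype=float32), np.float32(-35.9))
crate (array([530.2,  47.9]), array([138.3,  99.2]), 87.5)
base 510 (array([476.1,  49.3]), array([ 25.7, 148.3]), 0.2)
front face 640 (array([0.0454, 0.999 , 0.4838, 0.0495], dtype=float32), np.float32(87.4)) [0.4836 0.0511 0.119 ]
scene stop top 679 (array([ 0.0518, -0.9987,  0.7701,  0.0395], dtype=float32), np.float32(-87.03)) [ 0.755 -0.04   0.056] [0.781 0.163 0.063]
stop face 812 (array([ 0.0772, -0.997 ,  0.7768,  0.0349], dtype=float32), np.float32(-85.57)) [0.7775 0.0438 0.0328]
L 191 (array([0.9983, 0.0584, 0.6916, 0.1429], dtype=float32), np.float32(3.35)) [0.6956 0.1445 0.0272]
R 233 (array([ 0.9911,  0.1328,  0.6864, -0.034 ], dtype=float32), np.float32(7.63)) [ 0.695  -0.032   0.0273]
pivot 72 (array([614.6, 182.9]), array([20.8, 31.5]), 20.74)
keeper 83 (array([651.6, -45.2]), array([54.3, 25. ]), 44.92)
bar 232 (array([ 0.8136, -0.5814,  0.5236,  0.243 ], dtype=float32), np.float32(-35.55))
crate (array([530.8,  47.5]), array([141., 105.]), 86.41)
base 49 (array([475.3, -21.1]), array([12.9, 26.5]), 71.66)
```

```bash
cat >> h.py <<'E'
from scipy.spatial.transform import Rotation as R_
YAW=np.radians(3.0); EX=np.array([np.cos(YAW),np.sin(YAW),0]); EY=np.array([-np.sin(YAW),np.cos(YAW),0]); B=np.array([.6966,.0575,0])
def tobay(p): p=np.asarray(p)-B; return np.array([p@EX,p@EY,p[2]])
def toworld(b): return B+b[0]*EX+b[1]*EY+np.array([0,0,b[2]])
def goal_rot(tilt,yawoff=0):
    c=R_.from_rotvec([0,0,np.radians(yawoff)])
    x=c.apply(-EX);y=c.apply(EY)
    return R_.from_rotvec(-np.radians(tilt)*y)*R_.from_matrix(np.stack([x,y,[0,0,-1]],1))
def step(b,tilt,yawoff=0):
    s=bot.read_state(); d=toworld(b)-s["ee_pos"]
    w=(goal_rot(tilt,yawoff)*R_.from_matrix(s["tool_rot"]).inv()).as_rotvec(degrees=True)
    print("t",round(s["time_s"],2),"bay",tobay(s["ee_pos"]).round(4),"F",s["contact_force"].round(1),"shift u",(d/.15).round(3),"turn u",(w/30).round(3))
E
python3 -c "
from h import *
step([-.285,-.001,.33],25); print(toworld([-.285,-.001,.01]))"
```

```text
t 0.4 bay [-0.5161  0.5242  0.2068] F [ 0.7  0.3 -0.8] shift u [ 1.722 -3.416  0.822] turn u [-0.091 -0.832  0.608]
[0.41204292 0.04158562 0.01      ]
```

>>> {"api": "send_rows", "payload": {"targets": [[0,0,0.5,-0.03,-0.28,0.2,1],[0,0,0.9,-0.06,-0.55,0.4,1],[0.2,-0.2,0.9,-0.09,-0.83,0.61,1],[0.4,-0.6,0.9,-0.09,-0.83,0.61,1],[0.6,-1,0.9,-0.09,-0.83,0.61,1],[0.6,-1,0.9,-0.09,-0.83,0.61,1]]}}

```text
time_s: 1.15
ee_pos: [0.2445, 0.4016, 0.3423]
tool_rot: [[-0.905, -0.051, 0.422], [-0.046, 0.999, 0.023], [-0.422, 0.001, -0.906]]
contact_force: [0.7, 1.2, -0.0]
width: 0.0878
grasp_force: 0.0
```

>>> {"api": "send_rows", "payload": {"targets": [[0.2,-0.35,0,0,0,0,1],[0.4,-0.7,0,0,0,0,1],[0.6,-1,0,0,0,0,1],[0.6,-1,0,0,0,0,1]]}}

```text
time_s: 1.65
ee_pos: [0.3363, 0.2509, 0.3426]
tool_rot: [[-0.905, -0.044, 0.423], [-0.04, 0.999, 0.02], [-0.423, 0.001, -0.906]]
contact_force: [-0.4, 1.0, 0.1]
width: 0.0881
grasp_force: 0.0
```

>>> {"api": "send_rows", "payload": {"targets": [[0.15,-0.35,0,0,0,0,1],[0.3,-0.7,0,0,0,0,1],[0.4,-1,0,0,0,0,1],[0.4,-1,0,0,0,0,1]]}}

```text
time_s: 2.15
ee_pos: [0.3949, 0.1012, 0.3421]
tool_rot: [[-0.906, -0.046, 0.421], [-0.041, 0.999, 0.02], [-0.421, 0.001, -0.907]]
contact_force: [0.2, 0.6, 0.6]
width: 0.088
grasp_force: 0.0
```

```bash
python3 -c "
from h import *
step([-.285,-.001,.03],25)"
```

```text
t 2.15 bay [-0.2989  0.0594  0.3421] F [0.2 0.6 0.6] shift u [ 0.114 -0.397 -2.081] turn u [-0.001 -0.003  0.013]
```

>>> {"api": "send_rows", "payload": {"targets": [[0.05,-0.4,0,0,0,0.01,1],[0.05,-0.4,-0.35,0,0,0.01,1],[0.05,-0.4,-0.7,0,0,0.01,1],[0.05,-0.4,-1,0,0,0.01,1],[0.05,-0.4,-1,0,0,0.01,1]]}}

```text
time_s: 2.78
ee_pos: [0.3988, 0.0473, 0.1885]
tool_rot: [[-0.908, -0.063, 0.414], [-0.056, 0.998, 0.03], [-0.415, 0.004, -0.91]]
contact_force: [-0.1, 0.2, -0.0]
width: 0.0881
grasp_force: 0.0
```

>>> {"api": "send_rows", "payload": {"targets": [[0,0,-0.3,0,0,0,1],[0,0,-0.6,0,0,0,1],[0,0,-0.9,0,0,0,1],[0,0,-1,0,0,0,1],[0,0,-1,0,0,0,1]]}}

```text
time_s: 3.4
ee_pos: [0.4023, 0.0454, 0.0426]
tool_rot: [[-0.905, -0.062, 0.42], [-0.055, 0.998, 0.027], [-0.421, 0.001, -0.907]]
contact_force: [1.4, 0.5, 0.5]
width: 0.0878
grasp_force: 0.0
```

```bash
python3 -c "
from h import *
step([-.27,-.001,.010],25)
for c in ('scene','wrist'):
    p,d=cams.camera(c); cv2.imwrite('pics/%s1.png'%c,p)"
```

```text
t 3.4 bay [-0.2945  0.0033  0.0426] F [1.4 0.5 0.5] shift u [ 0.165 -0.02  -0.217] turn u [-0.003 -0.003 -0.018]
```

View pics/wrist1.png

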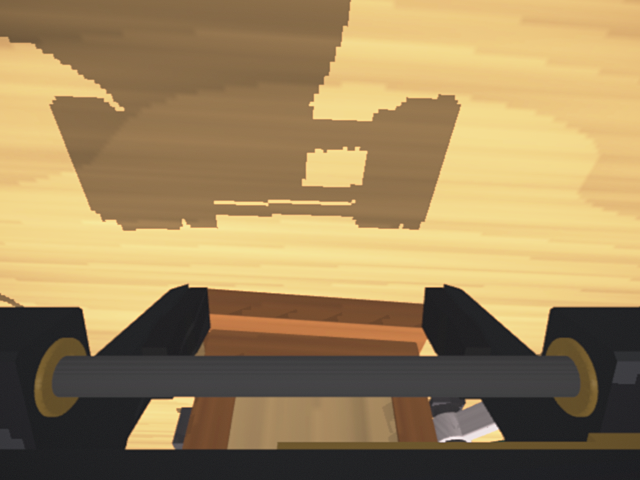

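The wrist view shows the base edge from (208,290) to (425,303), centred between the open fingers. I'll lower the tool and push.

>>> {"api": "send_rows", "payload": {"targets": [[0,-0.02,-0.22,0,0,-0.02,1],[0.1,-0.02,-0.22,0,0,-0.02,1],[0.2,-0.01,-0.22,0,0,-0.02,1],[0.27,-0.01,-0.22,0,0,-0.02,1],[0.34,-0.01,-0.22,0,0,-0.02,1],[0.41,0,-0.22,0,0,-0.02,1],[0.48,0,-0.22,0,0,-0.02,1],[0.55,0,-0.22,0,0,-0.02,1]]}}

```text
time_s: 4.5
ee_pos: [0.4841, 0.0442, 0.0087]
tool_rot: [[-0.906, -0.049, 0.42], [-0.044, 0.999, 0.021], [-0.421, 0.001, -0.907]]
contact_force: [-9.9, -3.3, 5.0]
width: 0.0885
grasp_force: 4.4
```

Run:
```python
from h import *
step([-.072,-.001,.010],25)
p,d=cams.camera("top"); W=cloud("top",d).reshape(-1,3); W=W[~np.isnan(W[:,0])]; x,y,z=W.T
cr=(x>.4)&(x<.8)&(y>-.06)&(y<.15)&(z>.214)&(z<.232); r=rect(W[cr]); print(r,tobay([r[0][0]/1000,r[0][1]/1000,0]))
```

```text
t 4.5 bay [-0.2129 -0.0022  0.0087] F [-9.9 -3.3  5. ] shift u [0.938 0.057 0.009] turn u [-0.001 -0.004  0.007]
(array([491.3,  49.6]), array([138.3, 178.6]), 87.7) [-0.2054321  0.0028554  0.       ]
```

>>> {"api": "send_rows", "payload": {"targets": [[0.1,0.01,0.01,0,0,0,1],[0.2,0.01,0.01,0,0,0,1],[0.3,0.02,0.01,0,0,0,1],[0.4,0.02,0.01,0,0,0,1],[0.5,0.03,0.01,0,0,0,1],[0.6,0.03,0.01,0,0,0,1],[0.7,0.04,0.01,0,0,0,1],[0.75,0.05,0.01,0,0,0,1]]}}

```text
time_s: 5.55
ee_pos: [0.5945, 0.052, 0.0086]
tool_rot: [[-0.908, -0.049, 0.417], [-0.044, 0.999, 0.022], [-0.417, 0.001, -0.909]]
contact_force: [-7.9, -2.3, 2.3]
width: 0.0881
grasp_force: 4.1
```

Run:
```python
from h import *
step([-.072,-.001,.010],25)
p,d=cams.camera("top"); cv2.imwrite("pics/top2.png",p);W=cloud("top",d).reshape(-1,3); W=W[~np.isnan(W[:,0])]; x,y,z=W.T
cr=(x>.59)&(x<.8)&(y>-.06)&(y<.15)&(z>.214)&(z<.232); r=rect(W[cr]); print(r,W[cr].max(0),tobay([r[0][0]/1000,r[0][1]/1000,0]))
```

```text
t 5.55 bay [-1.023e-01 -1.000e-04  8.600e-03] F [-7.9 -2.3  2.3] shift u [0.202 0.005 0.009] turn u [-0.002 -0.012  0.006]
(array([637. ,  58.2]), array([ 98.6, 138.3]), 2.27) [0.6887409  0.12834173 0.22966101] [-0.05948169  0.00381826  0.        ]
```

View pics/top2.png

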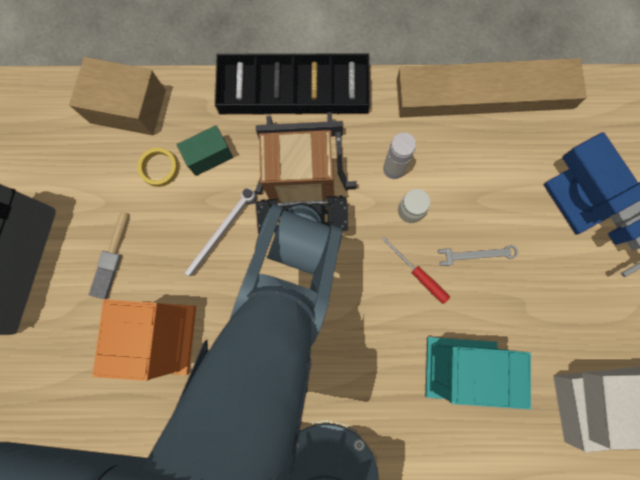

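The crate's far top edge puts its centre about 59 mm short of home. The fingers evidently ride just above the base board, at about 25 mm, against the box foot. I'll raise them by a hair and go on.

>>> {"api": "send_rows", "payload": {"targets": [[0.04,0,0.02,0,0,0.01,1],[0.1,0.005,0.02,0,0,0.01,1],[0.16,0.008,0.02,0,0,0.01,1],[0.22,0.01,0.02,0,0,0.01,1],[0.27,0.012,0.02,0,0,0.01,1],[0.31,0.014,0.02,0,0,0.01,1],[0.33,0.015,0.02,0,0,0.01,1],[0.33,0.015,0.02,0,0,0.01,1]]}}

```text
time_s: 6.6
ee_pos: [0.6451, 0.054, 0.0127]
tool_rot: [[-0.906, -0.054, 0.419], [-0.049, 0.999, 0.023], [-0.42, 0.001, -0.907]]
contact_force: [-5.1, -0.1, -3.2]
width: 0.0882
grasp_force: 2.3
```

```bash
cat >> h.py <<'E'
def crate():
    p,d=cams.camera("top"); W=cloud("top",d).reshape(-1,3); W=W[~np.isnan(W[:,0])]; x,y,z=W.T
    cr=(x>.63)&(x<.8)&(y>-.06)&(y<.15)&(z>.214)&(z<.232); S=W[cr]
    o=S-B; bx=o@EX; by=o@EY
    print("far edge bay x by y-bin",[round(float(np.percentile(bx[(by>a)&(by<a+.03)],99.5)),4) for a in (-.06,-.03,0,.03)],"y range",np.percentile(by,[.5,99.5]).round(4))
    return p
E
python3 - <<'E'
from h import *
step([-.043,-.001,.010],25); crate()
E
```

```text
t 6.6 bay [-0.0517 -0.0008  0.0127] F [-5.1 -0.1 -3.2] shift u [ 0.058  0.002 -0.018] turn u [-0.001 -0.005 -0.003]
far edge bay x by y-bin [0.0397, 0.0391, 0.0394, 0.0395] y range [-0.0644  0.0724]
```

>>> {"api": "send_rows", "payload": {"targets": [[0.02,0,0,0,0,0,1],[0.035,0,0,0,0,0,1],[0.05,0,0,0,0,0,1],[0.06,0,0,0,0,0,1],[0.06,0,0,0,0,0,1]]}}

```text
time_s: 7.28
ee_pos: [0.6539, 0.054, 0.0129]
tool_rot: [[-0.906, -0.054, 0.419], [-0.049, 0.999, 0.023], [-0.42, 0.001, -0.908]]
contact_force: [-7.8, 0.5, -1.8]
width: 0.0877
grasp_force: 3.7
```

Run:
```python
from h import *
step([-.043,-.001,.010],25); crate()
```

```text
t 7.28 bay [-0.0428 -0.0012  0.0129] F [-7.8  0.5 -1.8] shift u [-0.001  0.001 -0.019] turn u [-0.001 -0.006 -0.003]
far edge bay x by y-bin [0.0478, 0.0482, 0.048, 0.0476] y range [-0.0647  0.072 ]
```

Not on the stop yet, since the force still shows only sliding friction. I'll push in small steps.

>>> {"api": "send_rows", "payload": {"targets": [[0.01,0,0,0,0,0,1],[0.02,0,0,0,0,0,1],[0.02,0,0,0,0,0,1]]}}

```text
time_s: 7.7
ee_pos: [0.6545, 0.0543, 0.0124]
tool_rot: [[-0.908, -0.055, 0.415], [-0.049, 0.999, 0.024], [-0.416, 0.001, -0.909]]
contact_force: [-23.4, -1.0, 13.0]
width: 0.0883
grasp_force: 11.8
```

>>> {"api": "send_rows", "payload": {"targets": [[0.01,0,0,0,0,0,1],[0.02,0,0,0,0,0,1],[0.02,0,0,0,0,0,1]]}}

```text
time_s: 8.07
ee_pos: [0.6547, 0.0545, 0.0119]
tool_rot: [[-0.91, -0.055, 0.411], [-0.049, 0.998, 0.025], [-0.411, 0.002, -0.911]]
contact_force: [-43.5, -5.0, 29.6]
width: 0.0879
grasp_force: 21.9
```

Run:
```python
from h import *
step([-.043,-.001,.010],25); crate()
```

```text
t 8.07 bay [-0.042  -0.0008  0.0119] F [-43.5  -5.   29.6] shift u [-0.006 -0.002 -0.013] turn u [-0.003 -0.024 -0.006]
far edge bay x by y-bin [0.0476, 0.0483, 0.0475, 0.0479] y range [-0.0645  0.072 ]
```

The crate is seated, with 43 N against the stop. Next I'll back off and shut the fingers.

>>> {"api": "send_rows", "payload": {"targets": [[-0.06,0,0.01,0,0,0,1],[-0.2,-0.01,0.05,0,0,0,1],[-0.5,-0.03,0.1,0,0,0,1],[-0.8,-0.04,0.3,0,0,0,1],[-1,-0.05,0.7,0,0,0,0],[-1,-0.05,0.8,0,0,0,0],[-1,-0.05,0.8,0,0,0,0]]}}

```text
time_s: 9.0
ee_pos: [0.5144, 0.0454, 0.1382]
tool_rot: [[-0.901, -0.053, 0.431], [-0.049, 0.999, 0.021], [-0.431, -0.003, -0.902]]
contact_force: [0.3, -0.1, -0.6]
width: 0.0602
grasp_force: 0.0
```

Run:
```python
from h import *
step([-.162,.262,.12],25); p=crate(); cv2.imwrite("pics/top3.png",p)
W=cloud("top",np.load("top0_d.npy"))
R=W[290:385,90:200].reshape(-1,3); R=R[R[:,2]>.15]; print("orange",R.min(0).round(3),R.max(0).round(3))
for n,b in (("carton",(176,125,235,177)),("tape",(135,147,180,190)),("brush",(88,210,132,300))):
    R=W[b[1]:b[3],b[0]:b[2]].reshape(-1,3); R=R[R[:,2]>.012]; print(n,R.min(0).round(3),R.max(0).round(3))
b=np.array([tobay(q)for q in W[186:278,183:250].reshape(-1,3) if .031<q[2]<.04]); l=cv2.fitLine(b[:,:2].astype(np.float32),cv2.DIST_HUBER,0,.005,.005).ravel(); print(l,"bar angle",np.arctan2(abs(l[0]),-abs(l[1])))
```

```text
t 9.0 bay [-0.1826 -0.0026  0.1382] F [ 0.3 -0.1 -0.6] shift u [ 0.045  1.769 -0.121] turn u [ 0.004  0.018 -0.002]
far edge bay x by y-bin [0.047, 0.0482, 0.0477, 0.0482] y range [-0.0645  0.0719]
orange [0.221 0.307 0.15 ] [0.364 0.414 0.229]
carton [0.664 0.221 0.012] [0.761 0.351 0.083]
tape [0.639 0.326 0.012] [0.73  0.44  0.079]
brush [0.364 0.397 0.012] [0.576 0.531 0.222]
[ 0.7847674  -0.61979043 -0.16707353  0.19658156] bar angle 2.239272
```

Run:
```python
from h import *
step([-.131,.240,.11],25)
P=np.array([-.076,.125])
def wp(a,r=.11):
    c=np.array([np.cos(a),-np.sin(a)]);u=np.array([-np.sin(a),-np.cos(a)])
    off=.006+.008*abs(c[0])+.0175*abs(c[1])+(.007*abs(c[0]) if c[0]<0 else 0)
    return toworld([*(P+r*u-off*c),.02])
o=toworld([-.131,.240,.02])
for a in np.arange(2.2,-.21,-.15): print(a.round(2),((wp(a)-o)/.15).round(2)[:2], end="; ")
```

```text
t 9.05 bay [-0.1839 -0.0021  0.1359] F [-0.2  0.7 -0.3] shift u [ 0.268  1.631 -0.172] turn u [ 0.002  0.01  -0.002]
2.2 [-0.1  -0.18]; 2.05 [-0.18 -0.27]; 1.9 [-0.25 -0.37]; 1.75 [-0.3  -0.48]; 1.6 [-0.33 -0.6 ]; 1.45 [-0.34 -0.71]; 1.3 [-0.34 -0.82]; 1.15 [-0.32 -0.93]; 1.0 [-0.29 -1.04]; 0.85 [-0.23 -1.14]; 0.7 [-0.16 -1.24]; 0.55 [-0.07 -1.32]; 0.4 [ 0.03 -1.39]; 0.25 [ 0.14 -1.44]; 0.1 [ 0.27 -1.47]; -0.05 [ 0.38 -1.49]; -0.2 [ 0.48 -1.49];
```

View pics/top3.png

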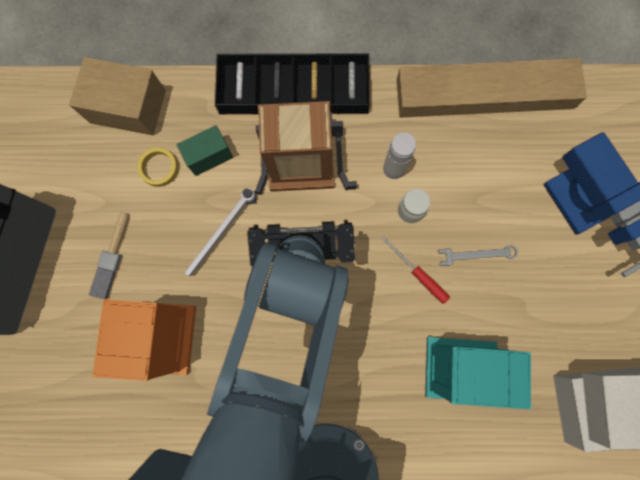

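The crate stands in the bay around (297,145), base front edge at row 185, and it did not move during the retreat. Now the hand goes over the bar to its outer side.

>>> {"api": "send_rows", "payload": {"targets": [[0.09,0.3,-0.1,0,0,0,0],[0.18,0.65,-0.15,0,0.01,0,0],[0.2,1,-0.15,0,0.01,0,0],[0.2,1,-0.15,0,0.01,0,0]]}}

```text
time_s: 9.55
ee_pos: [0.5403, 0.2, 0.1089]
tool_rot: [[-0.908, -0.059, 0.414], [-0.054, 0.998, 0.025], [-0.415, 0.001, -0.91]]
contact_force: [-1.1, -0.1, -0.4]
width: 0.0163
grasp_force: 0.0
```

>>> {"api": "send_rows", "payload": {"targets": [[0.04,0.3,0,0,0,0,0],[0.07,0.63,0,0,0,0,0],[0.07,0.63,-0.3,0,0,0,0],[0.07,0.63,-0.6,0,0,0,0],[0.07,0.63,-0.6,0,0,0,0]]}}

```text
time_s: 10.18
ee_pos: [0.5475, 0.2885, 0.0151]
tool_rot: [[-0.912, -0.053, 0.407], [-0.05, 0.999, 0.019], [-0.408, -0.003, -0.913]]
contact_force: [-0.2, -0.4, 0.1]
width: 0.0005
grasp_force: 0.0
```

Run:
```python
from h import *
step([-.131,.240,.02],25); print(bot.read_state()["width"])
```

```text
t 10.18 bay [-0.1368  0.2385  0.0151] F [-0.2 -0.4  0.1] shift u [0.038 0.012 0.033] turn u [ 0.007 -0.031 -0.002]
0.0005426417020820063
```

>>> {"api": "send_rows", "payload": {"targets": [[-0.06,-0.17,0.03,0,-0.02,0,0],[-0.14,-0.26,0.03,0,-0.02,0,0],[-0.21,-0.36,0.03,0,-0.02,0,0],[-0.26,-0.47,0.03,0,-0.02,0,0],[-0.29,-0.59,0.03,0,-0.02,0,0],[-0.3,-0.7,0.03,0,-0.02,0,0],[-0.3,-0.81,0.03,0,-0.02,0,0],[-0.28,-0.92,0.03,0,-0.02,0,0]]}}

```text
time_s: 11.18
ee_pos: [0.5108, 0.1518, 0.0274]
tool_rot: [[-0.902, -0.053, 0.429], [-0.048, 0.999, 0.023], [-0.429, 0.0, -0.903]]
contact_force: [-0.4, -0.1, 0.1]
width: 0.0001
grasp_force: 0.0
```

Run:
```python
from h import *
step([-.131,.240,.02],25)
p,d=cams.camera("scene"); cv2.imwrite("pics/scene4.png",p)
```

```text
t 11.18 bay [-0.1806  0.1039  0.0274] F [-0.4 -0.1  0.1] shift u [ 0.283  0.923 -0.049] turn u [-0.001  0.014 -0.002]
```

View pics/scene4.png

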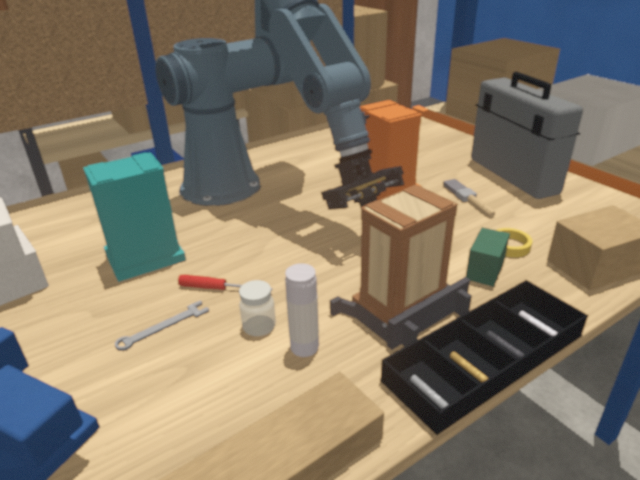

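The scene view shows the crate (405,255) upright against the stop, with the hand behind it hiding the bar. I'll find the bar with the top camera.

Run:
```python
from h import *
p,d=cams.camera("top"); W=cloud("top",d).reshape(-1,3); W=W[~np.isnan(W[:,0])]
b=W-B; b=np.stack([b@EX,b@EY,W[:,2]],1)
s=b[(b[:,2]>.029)&(b[:,2]<.041)&(b[:,0]>-.33)&(b[:,0]<-.06)&(b[:,1]>-.06)&(b[:,1]<.34)]
a=np.arctan2(-(s[:,0]+.076),-(s[:,1]-.125)); r=np.hypot(s[:,0]+.076,s[:,1]-.125)
k=(r>.05)&(r<.23); print(len(s),np.histogram(a[k],np.arange(0,2.8,.1)), np.median(a[k]))
cv2.imwrite("pics/top4.png",cv2.resize(p[130:330,150:400],None,fx=3,fy=3))
```

```text
513 (array([  0,   0,   0,   0,   0,   0,   0,   0,   0,   0,   0,   0,   0,
         0,   0,   0,   0,   0,   0,   0,   0,  52, 292,  11,   0,   0,
         0]), array([0. , 0.1, 0.2, 0.3, 0.4, 0.5, 0.6, 0.7, 0.8, 0.9, 1. , 1.1, 1.2,
       1.3, 1.4, 1.5, 1.6, 1.7, 1.8, 1.9, 2. , 2.1, 2.2, 2.3, 2.4, 2.5,
       2.6, 2.7])) 2.235675654113414
```

View pics/top4.png

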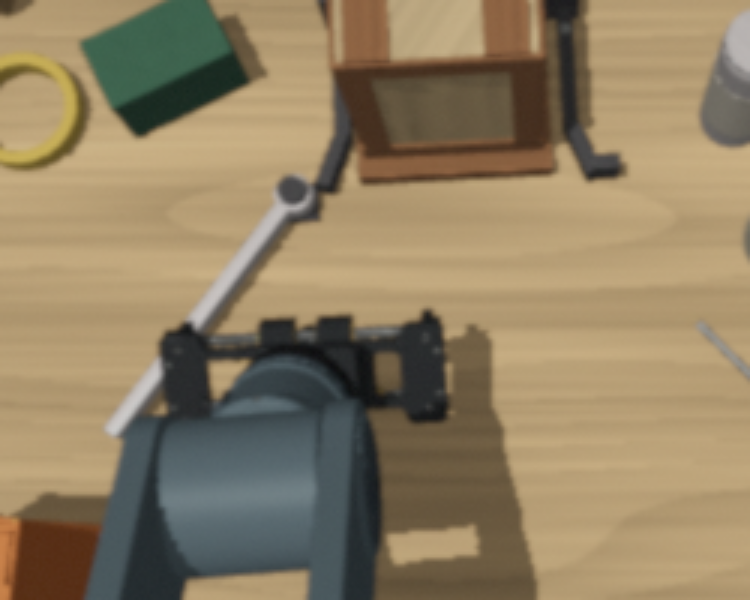

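The bar hasn't moved (2.24 rad). It runs from crop (293,190) to (115,432), so the fingertips passed above it because the tip was too high. I'll go back over with the tool vertical and come down lower.

>>> {"api": "send_rows", "payload": {"targets": [[0,0,0.35,0,0.2,0,0],[0.1,0.1,0.6,-0.02,0.45,0,0],[0.2,0.5,0.6,-0.04,0.7,0,0],[0.28,0.92,0.6,-0.045,0.84,0,0],[0.28,0.92,0.6,-0.045,0.84,0,0],[0.28,0.92,0.2,-0.045,0.84,0,0],[0.28,0.92,-0.1,-0.045,0.84,0,0],[0.28,0.92,-0.1,-0.045,0.84,0,0]]}}

```text
time_s: 12.28
ee_pos: [0.5477, 0.2891, 0.0073]
tool_rot: [[-0.999, -0.053, -0.007], [-0.053, 0.999, -0.003], [0.007, -0.002, -1.0]]
contact_force: [0.7, 0.4, 1.0]
width: 0.0004
grasp_force: 0.0
```

>>> {"api": "send_rows", "payload": {"targets": [[0,0,0,0,0,0,0],[0,0,0,0,0,0,0]]}}

```text
time_s: 12.52
ee_pos: [0.5535, 0.2913, 0.0136]
tool_rot: [[-0.999, -0.054, 0.005], [-0.054, 0.999, 0.001], [-0.005, 0.001, -1.0]]
contact_force: [-0.8, 0.1, 0.7]
width: 0.0004
grasp_force: 0.0
```

Run:
```python
from h import *
step([-.131,.240,.008],0)
```

```text
t 12.53 bay [-0.1307  0.2409  0.0136] F [-0.8  0.1  0.7] shift u [-0.002 -0.006 -0.037] turn u [-0.003  0.009 -0.002]
```

>>> {"api": "send_rows", "payload": {"targets": [[0,0,-0.04,0,0,0,0],[-0.1,-0.18,-0.04,0,0,0,0],[-0.18,-0.27,-0.04,0,0,0,0],[-0.25,-0.37,-0.04,0,0,0,0]]}}

```text
time_s: 13.02
ee_pos: [0.5137, 0.2349, 0.0049]
tool_rot: [[-0.999, -0.054, 0.001], [-0.054, 0.999, 0.0], [-0.001, 0.0, -1.0]]
contact_force: [-0.4, -1.2, 0.5]
width: 0.0002
grasp_force: 0.0
```

```bash
cat >> h.py <<'E'
def bar():
    p,d=cams.camera("top"); W=cloud("top",d).reshape(-1,3); W=W[~np.isnan(W[:,0])]
    b=W-B; b=np.stack([b@EX,b@EY,W[:,2]],1)
    s=b[(b[:,2]>.029)&(b[:,2]<.041)&(b[:,0]>-.33)&(b[:,0]<-.067)&(b[:,1]>-.11)&(b[:,1]<.34)]
    a=np.arctan2(-(s[:,0]+.076),-(s[:,1]-.125)); r=np.hypot(s[:,0]+.076,s[:,1]-.125)
    k=(r>.04)&(r<.23); print("bar",k.sum(),np.median(a[k]),np.percentile(a[k],[10,90])); return p
E
python3 - <<'E'
from h import *
step([-.131,.240,.008],0); bar()
E
```

```text
t 13.03 bay [-0.1733  0.1868  0.0049] F [-0.4 -1.2  0.5] shift u [0.263 0.369 0.02 ] turn u [-0.001  0.002 -0.003]
bar 57 2.2225002414330643 [2.1051163  2.33366479]
```

Run:
```python
from h import *
for c in ("top","scene"):
    p,d=cams.camera(c); W=cloud(c,d).reshape(-1,3); W=W[~np.isnan(W[:,0])]
    b=W-B; b=np.stack([b@EX,b@EY,W[:,2]],1)
    s=b[(b[:,2]>.02)&(b[:,2]<.041)&(b[:,0]>-.33)&(b[:,0]<-.06)&(b[:,1]>.09)&(b[:,1]<.34)]
    a=np.arctan2(-(s[:,0]+.076),-(s[:,1]-.125)); r=np.hypot(s[:,0]+.076,s[:,1]-.125)
    for r0 in np.arange(.02,.24,.02):
        k=(r>r0)&(r<r0+.02); print(c,round(r0,2),k.sum(),np.percentile(a[k],[10,50,90]).round(2) if k.sum() else "")
    cv2.imwrite(f"pics/{c}5.png",p)
a=cv2.imread("pics/top5.png")[150:300,170:300];b=cv2.imread("pics/scene5.png")[130:310,330:500]
f=lambda q:cv2.resize(q,(400,400),interpolation=cv2.INTER_CUBIC)
cv2.imwrite("pics/both5.png",np.hstack([f(a),f(b)]))
```

```text
top 0.02 88 [-0.48  2.09  2.36]
top 0.04 55 [2.13 2.22 2.34]
top 0.06 5 [2.22 2.3  2.32]
top 0.08 0 
top 0.1 0 
top 0.12 0 
top 0.14 0 
top 0.16 0 
top 0.18 0 
top 0.2 0 
top 0.22 0 
scene 0.02 0 
scene 0.04 0 
scene 0.06 0 
scene 0.08 0 
scene 0.1 0 
scene 0.12 0 
scene 0.14 0 
scene 0.16 0 
scene 0.18 0 
scene 0.2 0 
scene 0.22 0
```

View pics/both5.png

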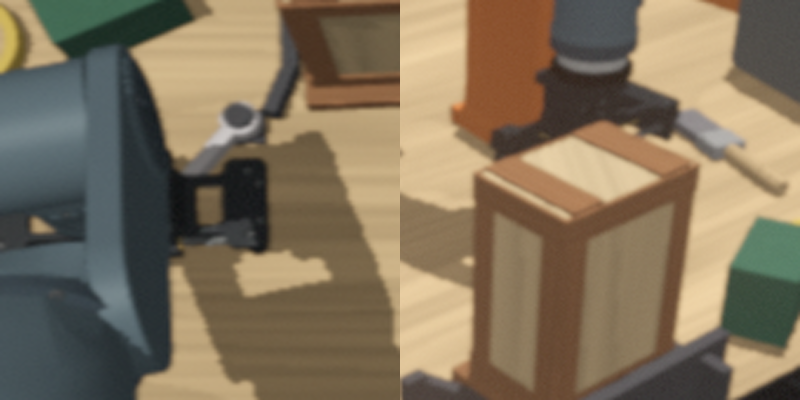

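The bar still stands at about 2.22 rad in the left crop, eye at (240,122), although the TCP reading is past its line. I'll check with the wrist camera where the real fingertips are relative to the bar.

Run:
```python
from h import *
s=bot.read_state(); p,d=cams.camera("wrist"); cv2.imwrite("pics/wrist5.png",p)
m=cams.camera_model("wrist"); print("cam",m["position"].round(3),m["rotation"][:,2].round(2),s["ee_pos"].round(4))
W=cloud("wrist",d); np.save("w5.npy",W)
b=W-B; b=np.stack([b@EX,b@EY,W[...,2]],-1)
for r in range(0,480,40): print(r,[tuple((b[r,c]*1000).round().astype(int)) if d[r,c]>0 else 0 for c in (120,220,280,320,360,420,520)])
```

```text
cam [0.444 0.232 0.184] [ 0.28  0.02 -0.96] [0.5141 0.2351 0.005 ]
0 [(np.int64(-295), np.int64(106), np.int64(0)), (np.int64(-294), np.int64(148), np.int64(1)), (np.int64(-294), np.int64(173), np.int64(2)), (np.int64(-295), np.int64(189), np.int64(1)), (np.int64(-295), np.int64(206), np.int64(1)), (np.int64(-295), np.int64(231), np.int64(1)), (np.int64(-295), np.int64(272), np.int64(2))]
40 [(np.int64(-279), np.int64(104), np.int64(1)), (np.int64(-279), np.int64(147), np.int64(1)), (np.int64(-279), np.int64(173), np.int64(1)), (np.int64(-279), np.int64(190), np.int64(1)), (np.int64(-280), np.int64(207), np.int64(1)), (np.int64(-279), np.int64(232), np.int64(2)), (np.int64(-280), np.int64(275), np.int64(0))]
80 [(np.int64(-264), np.int64(102), np.int64(1)), (np.int64(-264), np.int64(146), np.int64(2)), (np.int64(-264), np.int64(172), np.int64(1)), (np.int64(-264), np.int64(190), np.int64(1)), (np.int64(-264), np.int64(207), np.int64(0)), (np.int64(-264), np.int64(234), np.int64(0)), (np.int64(-264), np.int64(277), np.int64(1))]
120 [(np.int64(-247), np.int64(99), np.int64(0)), (np.in
[... 2130 characters left out ...]
(-199), np.int64(228), np.int64(116))]
400 [(np.int64(-98), np.int64(79), np.int64(1)), (np.int64(-199), np.int64(171), np.int64(127)), (np.int64(-194), np.int64(181), np.int64(121)), (np.int64(-98), np.int64(190), np.int64(1)), (np.int64(-197), np.int64(196), np.int64(125)), (np.int64(-197), np.int64(206), np.int64(125)), (np.int64(-98), np.int64(302), np.int64(0))]
440 [(np.int64(-70), np.int64(75), np.int64(0)), (np.int64(-188), np.int64(170), np.int64(125)), (np.int64(-180), np.int64(180), np.int64(116)), (np.int64(-71), np.int64(190), np.int64(2)), (np.int64(-190), np.int64(196), np.int64(127)), (np.int64(-190), np.int64(206), np.int64(127)), (np.int64(-72), np.int64(305), np.int64(2))]
```

View pics/wrist5.png

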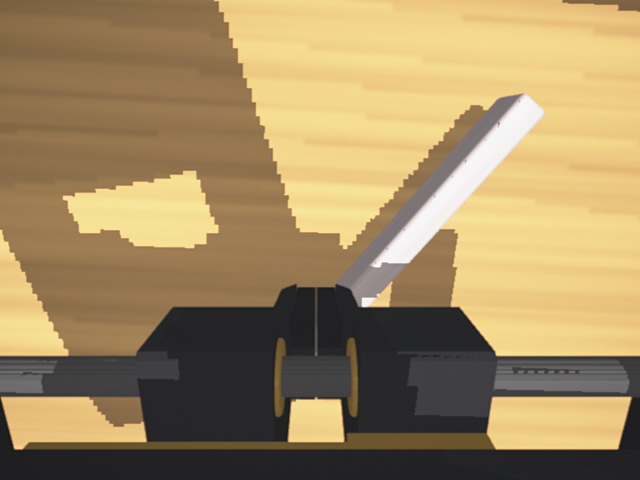

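Run:
```python
from h import *
W=np.load("w5.npy")
b=W-B; b=np.stack([b@EX,b@EY,W[...,2]],-1)
for r in range(282,330,4): print(r,[(c,(b[r,c]*1000).round().tolist()) for c in (285,300,312,325,340,352,358)])
t=bot.read_state()["ee_pos"]
for z in (0,.01,.02,.04,.06,.08): print(z,np.round(px("wrist",t+[0,0,z]),1),np.round(px("wrist",t+[-.009,0,z]),1))
```

```text
282 [(285, [-169.0, 172.0, 2.0]), (300, [-168.0, 180.0, 0.0]), (312, [-168.0, 186.0, 1.0]), (325, [-169.0, 193.0, 1.0]), (340, [-177.0, 199.0, 22.0]), (352, [-182.0, 203.0, 33.0]), (358, [-183.0, 205.0, 36.0])]
286 [(285, [-166.0, 172.0, 1.0]), (300, [-167.0, 180.0, 2.0]), (312, [-166.0, 186.0, 1.0]), (325, [-166.0, 193.0, 1.0]), (340, [-183.0, 197.0, 41.0]), (352, [-181.0, 203.0, 35.0]), (358, [-182.0, 205.0, 38.0])]
290 [(285, [-183.0, 176.0, 45.0]), (300, [-181.0, 181.0, 41.0]), (312, [-181.0, 186.0, 40.0]), (325, [-181.0, 191.0, 40.0]), (340, [-183.0, 197.0, 45.0]), (352, [-179.0, 203.0, 36.0]), (358, [-180.0, 205.0, 37.0])]
294 [(285, [-183.0, 176.0, 49.0]), (300, [-181.0, 182.0, 44.0]), (312, [-181.0, 186.0, 44.0]), (325, [-182.0, 191.0, 45.0]), (340, [-183.0, 197.0, 48.0]), (352, [-183.0, 202.0, 47.0]), (358, [-178.0, 205.0, 37.0])]
298 [(285, [-183.0, 176.0, 52.0]), (300, [-182.0, 182.0, 49.0]), (312, [-182.0, 186.0, 49.0]), (325, [-182.0, 191.0, 49.0]), (340, [-183.0, 197.0, 52.0]), (352, [-184.0, 201.0, 53.0]), (358, [-176.0, 205.0, 37.0])]
302 [(285, [-183.0, 177.0, 55.0])
[... 976 characters left out ...]
, 65.0]), (352, [-206.0, 195.0, 111.0]), (358, [-207.0, 196.0, 113.0])]
322 [(285, [-183.0, 178.0, 69.0]), (300, [-182.0, 183.0, 68.0]), (312, [-178.0, 186.0, 61.0]), (325, [-182.0, 191.0, 67.0]), (340, [-182.0, 196.0, 68.0]), (352, [-204.0, 195.0, 110.0]), (358, [-206.0, 196.0, 114.0])]
326 [(285, [-183.0, 178.0, 72.0]), (300, [-181.0, 183.0, 70.0]), (312, [-177.0, 186.0, 62.0]), (325, [-181.0, 191.0, 69.0]), (340, [-181.0, 196.0, 69.0]), (352, [-203.0, 195.0, 110.0]), (358, [-207.0, 196.0, 116.0])]
0 [314.7 277.8] [315.7 260.6]
0.01 [314.7 285.8] [315.7 267.7]
0.02 [314.7 294.6] [315.7 275.6]
0.04 [314.6 315.6] [315.8 294.5]
0.06 [314.5 342.6] [315.9 319. ]
0.08 [314.3 378.7] [315.9 351.8]
```

The wrist depth settles it. The fingers end at z ≈ 40 mm while the reported TCP is at 5 mm, so the true tips sit 35 mm behind the TCP along the tool. I'll return to the outer side and command z ≈ -17 mm, which puts the tips at about 18 mm.

>>> {"api": "send_rows", "payload": {"targets": [[0.05,0.05,0.1,0,0,0,0],[0.15,0.2,0.1,0,0,0,0],[0.25,0.37,0.1,0,0,0,0],[0.25,0.37,0.05,0,0,0,0],[0.25,0.37,-0.07,0,0,0,0],[0.25,0.37,-0.14,0,0,0,0],[0.25,0.37,-0.14,0,0,0,0]]}}

```text
time_s: 14.1
ee_pos: [0.5496, 0.2898, -0.0185]
tool_rot: [[-0.999, -0.053, -0.004], [-0.053, 0.999, -0.001], [0.004, -0.001, -1.0]]
contact_force: [0.4, 0.7, 0.1]
width: 0.0005
grasp_force: 0.0
```

>>> {"api": "send_rows", "payload": {"targets": [[-0.05,-0.09,0,0,0,0,0],[-0.1,-0.18,0,0,0,0,0],[-0.18,-0.27,0,0,0,0,0],[-0.25,-0.37,0,0,0,0,0]]}}

```text
time_s: 14.6
ee_pos: [0.5141, 0.2344, -0.0157]
tool_rot: [[-0.999, -0.053, 0.002], [-0.053, 0.999, 0.001], [-0.002, 0.001, -1.0]]
contact_force: [1.2, 0.7, -0.2]
width: 0.0004
grasp_force: 0.9
```

Run:
```python
from h import *
step([-.131,.240,-.016],0)
p,d=cams.camera("wrist"); W=cloud("wrist",d).reshape(-1,3); W=W[~np.isnan(W[:,0])]; b=W-B; b=np.stack([b@EX,b@EY,W[:,2]],1)
r=np.hypot(b[:,0]+.076,b[:,1]-.125); s=b[(b[:,2]>.031)&(b[:,2]<.041)&(r>.15)&(r<.23)]
a=np.arctan2(-(s[:,0]+.076),-(s[:,1]-.125)); print(len(a),np.percentile(a,[10,50,90]))
```

```text
t 14.6 bay [-0.173   0.1862 -0.0157] F [ 1.2  0.7 -0.2] shift u [ 0.261  0.373 -0.002] turn u [-0.001  0.004 -0.002]
8901 [1.89313803 1.91887044 1.94386819]
```

The bar is moving (1.92 rad). I'll carry on round the arc, tilting back so that the body clears the crate.

>>> {"api": "send_rows", "payload": {"targets": [[-0.05,-0.11,0,0,0,0,0],[-0.08,-0.23,0,0,0,0,0],[-0.09,-0.34,0,0,0,0,0],[-0.08,-0.45,0,0.01,-0.1,0,0],[-0.04,-0.56,-0.01,0.01,-0.25,0,0],[0.01,-0.67,-0.01,0.02,-0.4,0,0],[0.09,-0.77,-0.02,0.03,-0.55,0,0],[0.17,-0.87,-0.02,0.035,-0.67,0,0]]}}

```text
time_s: 15.65
ee_pos: [0.5384, 0.1036, -0.02]
tool_rot: [[-0.937, -0.054, 0.344], [-0.051, 0.999, 0.017], [-0.344, -0.001, -0.939]]
contact_force: [-1.0, 1.5, 0.4]
width: 0.0003
grasp_force: 0.9
```

```bash
cat >> h.py <<'E'
def tip():
    s=bot.read_state(); t=s["ee_pos"]-.035*s["tool_rot"][:,2]; print("tip bay",tobay(t).round(4),"F",s["contact_force"].round(1))
E
python3 - <<'E'
from h import *
step([-.1,.015,-.016],20); tip(); bar(); crate()
E
```

```text
t 15.65 bay [-0.1556  0.0544 -0.02  ] F [-1.   1.5  0.4] shift u [ 0.384 -0.243  0.027] turn u [ 0.002  0.005 -0.002]
tip bay [-0.1676  0.0544  0.0128] F [-1.   1.5  0.4]
bar 230 0.7241376005908232 [0.6737433  0.79960657]
far edge bay x by y-bin [0.0471, 0.0477, 0.0477, 0.0484] y range [-0.0645  0.0719]
```

>>> {"api": "send_rows", "payload": {"targets": [[0.09,-0.08,0.02,0,0,0,0],[0.19,-0.15,0.02,0,0,0,0],[0.3,-0.2,0.02,0,0,0,0],[0.38,-0.22,0.02,0,0,0,0],[0.45,-0.23,0.02,0,0,0,0],[0.49,-0.24,0.02,0,0,0,0],[0.52,-0.24,0.02,0,0,0,0],[0.52,-0.24,0.02,0,0,0,0]]}}

```text
time_s: 16.75
ee_pos: [0.6144, 0.0692, -0.018]
tool_rot: [[-0.94, -0.055, 0.338], [-0.051, 0.999, 0.019], [-0.338, 0.0, -0.941]]
contact_force: [-12.4, -1.2, 6.3]
width: 0.0007
grasp_force: 5.7
```

Run:
```python
from h import *
tip(); bar(); crate()
```

```text
tip bay [-0.0934  0.016   0.015 ] F [-12.4  -1.2   6.3]
bar 80 -0.0054596704302321275 [-0.03003289  0.02703873]
far edge bay x by y-bin [0.0475, 0.0477, 0.0479, 0.048] y range [-0.0645  0.0718]
```

The bar is at its hard stop (12 N, about 0 rad). I'll back away.

>>> {"api": "send_rows", "payload": {"targets": [[-0.06,0,0,0,0,0,0],[-0.2,-0.01,0.02,0,0,0,0],[-0.5,-0.03,0.2,0,0,0,0],[-0.8,-0.04,0.6,0,0,0,0],[-0.9,-0.05,0.9,0,0,0,0],[-0.9,-0.05,0.9,0,0,0,0]]}}

```text
time_s: 17.6
ee_pos: [0.4855, 0.0608, 0.1251]
tool_rot: [[-0.933, -0.054, 0.356], [-0.052, 0.999, 0.016], [-0.357, -0.004, -0.934]]
contact_force: [-0.7, -0.4, 0.4]
width: 0.0005
grasp_force: 0.0
```

Run:
```python
from h import *
tip(); bar(); crate()
```

```text
tip bay [-0.2231  0.0144  0.1578] F [-0.7 -0.4  0.4]
bar 466 0.013733577810414465 [-0.03077051  0.06152341]
far edge bay x by y-bin [0.0474, 0.0479, 0.0479, 0.0476] y range [-0.0645  0.072 ]
```

```bash
python3 -c "
from station import bot
print(bot.hand_in())"
```

```text
the job is handed in; nothing more can be done
None
```

The job is handed in, with no verdict returned: by my last measurements the crate stands square in the bay, pressed against the back stop and about 4 mm off centre, and the bar is shut (about 0.01 rad).

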